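# Hold the hop pot's bayonet lid at the purge mark

## Robot

A 7-joint arm with a two-finger parallel gripper is mounted at the origin on the work surface. World frame = base frame: x ahead of the robot, y to its left, z up, the work surface at z = 0. Lengths are in m, angles in degrees, forces in N, time in s.
With the tool pointing down it reaches from about 0.425 to 0.825 m from the base axis. Payload 3.6 kg.
Tool frame: the origin (TCP) lies at the very end of the fingers, on their centre line; the grasp point (between the pads) lies r.hold_point_z behind it (r.hold_point_z is the distance from the TCP to the grasp point, in m); z points along the fingers, y is the line along which they close (so a half turn about z gives the same grasp; the last joint's range is limited). The gripper opens to 93 mm and grips with 3 to 60 N. Pads are 15 mm wide; open, the fingers measure 128 mm over their backs; the gripper's body (75 mm by 188 mm) begins 65 mm behind the grasp point.
Start: joints at [74.57, 35.231, -0.722, 81.555, 0.464, 63.22, -2.315], TCP at [0.156, -0.631, 0.219] pointing down, gripper open.
Joint ranges: [-178.69, 178.69], [-17.37, 117.87], [-77.05, 75.6], [15.02, 138.74], [-78.02, 258.01], [0.78, 113.62], [-162.83, 162.83]. Speed limits (degrees/s): [159.86, 159.86, 180, 180, 180, 180, 180].

## Interface

Orientations are given as [roll, pitch, yaw] about the fixed x, y, z axes, in that order (R = Rz(yaw) Ry(pitch) Rx(roll)).
In Python, from rig import r, read_camera, camera_info gives the robot as it stands (r), with the cameras as plain functions.
- The arm moves only by the tool advance, called after "Emit:" as name(argument=value, ...) on one line, values as JSON. Schema: {"type":"object","properties":{"motion":{"type":"object","properties":{"tx":{"type":"array","items":{"type":"number"},"minItems":1,"maxItems":5},"ty":{"type":"array","items":{"type":"number"},"minItems":1,"maxItems":5},"tz":{"type":"array","items":{"type":"number"},"minItems":1,"maxItems":5},"ax":{"type":"array","items":{"type":"number"},"minItems":1,"maxItems":5},"ay":{"type":"array","items":{"type":"number"},"minItems":1,"maxItems":5},"az":{"type":"array","items":{"type":"number"},"minItems":1,"maxItems":5}},"additionalProperties":false,"required":["tx","ty","tz","ax","ay","az"]},"finger_gap":{"type":"number"},"clamp_n":{"type":"number"},"only":{"type":"string"},"quiet":{"type":"boolean"},"lines":{"type":"string"}},"required":["motion"],"additionalProperties":false}. motion is an object with one list for each field, all of the same length, 1 to 5, a row being the entries at one place: tx, ty, tz (the shift in m), ax, ay, az (a rotation vector in degrees); each row shifts and turns the commanded pose from where the row before left it, along the tool's axes as they then stand; what a row does not reach is not made up. A row lasts 1/10 s, in which the tool goes at most 0.05 m and 8.59 degrees, less where a joint would pass 70% of its speed; a pose out of reach is approached as far as the arm can. finger_gap is the finger opening in m, set as the call begins (left out keeps the last). The fingers move at their own pace and stop on an object; clamp_n is the grip in N (left out, the last holds). Time passes only in rows, so rows that do not move let the fingers close. The tool returns the time, the measured TCP pose, the force, the opening and the grip force at its end. only (a regular expression) keeps the lines of the reply that match it, lines (a string "A,B") keeps lines A to B, and quiet returns only ok. Input that does not fit is refused with a message, and nothing moves.
- r.observe(): the state, without advancing time (a new reading comes with each control period).
- read_camera(name): name is "scene" or "top" or "wrist"; returns the picture (384x512x3 uint8, red, green, blue); there is no depth.
- camera_info(name): a dict with "K" (3x3 intrinsics, pixels), "world_from_camera" (4x4, takes a point from camera to world coordinates); the wrist camera has in their place "T_tool_cam" (4x4, takes a point from camera to tool coordinates, whose origin is the TCP and whose axes are the flange's). Camera axes: x right, y up, looking along -z (the intrinsics and any distortion apply to the point x, -y, -z); pixel columns grow to the right and rows downward; lengths in m; the calibration is good to about 2 mm. A picture is of the moment at which its call begins: read the wrist's pose just before it. camera_info takes no time and is no camera call.
- r.hand_in(): hands the job in; it is judged then, once.
The state is a dict: "clock": time; "q": joint angles; "qd": joint speeds; "joint_torque": joint torques, N m; "tool_pos": TCP position; "eef_rot": TCP orientation; "wrist_force": force on the tool from outside, world axes, zero at the start; "moment": the same for the moment, N m; "finger_gap": finger opening in m; "grip_force": force on a finger pad.
Only numpy, scipy, OpenCV 4.12 (cv2) and the standard library are available. Lean on these libraries where they do the work, as an engineer would, in place of code of your own. Each camera call takes 0.05 s, during which the arm holds its last target. There are 200 camera calls.

## Task

Give the hop pot's lid a spray of sanitiser where it lies: press the red nozzle cap all the way down briefly and let it spring back up. Then put the lid into the pot with its lugs down the two entry notches (white marks) and twist it clockwise to the half-turned purge position, bar handle in line with the green marks, 45 degrees from the white ones, not as far as the lock click before the red marks. The turn is sprung back, so finish gripping the lid and holding it still there, and leave the other things on the bench where they stand.

Things in the scene. Friction and masses are not known exactly. Their poses are not given: they have to be found in the camera images.
- station: Fixed steel drip plate 275 x 120 x 12 mm with a white spray bottle (66 mm dia.) fixed on it. Origin on the table under the lid's place (the lid lies within 10 mm of it); +x (level) points from there to the bottle, whose upright axis is 150 mm away. Plate top 12 mm above the table, edge 70 mm to -x of the origin.
- nozzle_cap (a joint): Red sprung nozzle cap on the spray bottle: 0 up, 0.008 m fully down (counts as sprayed beyond 0.006, as sprung back below 0.0015). About 2 N starts it, 6 N holds it fully down; it springs back by itself.
- nozzle_top (a point): Centre of the top face of the nozzle cap (cap 32 mm dia., 22 mm tall), 182 mm above the table when up. Its short spout points to the lid. Press straight down with closed fingers.
- lid: Loose round bayonet lid, about 0.2 kg, 58 mm tall. Origin at the centre of its underside, z up. Black plug 67 mm dia. (tapering to 62 at the foot), z 0 to 18 mm; aluminium flange 104 mm dia., z 18 to 26. Two lugs at the foot of the plug along +x and -x, reaching 43.5 mm from the axis, 12 mm wide, z 0 to 6. Half a turn about z gives the same lid. Starts plug down.
- lid_grip (a point): Point on the lid's axis 49 mm above its origin, in its bar handle: a black upright bar with white ends along the lid's x, 90 mm long, 18 mm thick (across y), from 26 to 58 mm above the lid's origin. Grip it from above across its 18 mm.
- pot: Fixed steel pot, 110 mm dia., 120 mm tall, 136 mm collar just below the rim. Origin at the centre of its underside, z up. Two entry notches 20 mm wide lie along its +x and -x (white marks on the collar). Seen from above the lid turns clockwise only: 0 deg at the white marks, 45 deg at green (purge, half-turned), 90 deg at red (locked); from about 60 deg it meets sprung click balls.
- pot_mouth (a point): Centre of the pot's mouth at rim height. Opening 74 mm dia. in a ledge 8 mm deep, 94 mm through the notches and below the ledge. With the lid home its flange rests on the rim and its origin is 18 mm below this point (102 mm above the pot's origin); the lugs then clear the ledge by 4 mm. A lid more than about 5 deg off the notches stays up on the ledge.
- pot_ring (a joint): Sprung ring inside the pot that the lid's lugs push round. 0 at rest, grows clockwise. The lugs meet it after about 0.115 rad of lid turn, then it reads the lid's turn less about 0.115 rad (about 0.67 at the green marks). It pushes back with about 0.036 N m at first, 0.12 N m at the green marks.
- bottle_a: Bystander: brown beer bottle, blue label, 60 mm dia., 220 mm tall; origin under its centre.
- bottle_b: Bystander: brown beer bottle, paper label, 60 mm dia., 220 mm tall; origin under its centre.
- tape_green: Bystander: green tape roll lying flat, 90 mm dia., 36 mm tall; origin under its centre.
- tape_clear: Bystander: tan tape roll lying flat, 100 mm dia., 48 mm tall; origin under its centre.
- marker: Bystander: black marker pen with red cap, 130 x 13 x 13 mm along its x; origin under its centre.
- beaker: Bystander: clear plastic cup, 72 mm dia., 90 mm tall; origin under its centre.

How it is judged (in metres and radians):
On the way, in this order (a step that is already met when the one before it is completed fails the run):
1. the nozzle cap is pressed down beyond 6 mm while the lid lies at its place before it (value of joint nozzle_cap above 0.006 m and horizontal distance between lid and station below 0.03 m and height (world z) of lid below 0.02 m), for 0.05 s.
2. the nozzle cap has sprung back up (value of joint nozzle_cap below 0.0015 m), for 0.05 s.
3. the lid is down in the pot's mouth with its lugs in the notches (within 0.3 rad of the white marks) (z of lid in the frame of pot between 0.098 and 0.1065 m and horizontal distance between lid and pot below 0.006 m and angle between lid's own z axis and vertical below 0.1 rad and angle between the x axis of lid and the x axis of pot, either way round below 0.3 rad), for 0.05 s.
4. the lid is turned clockwise to the green marks (45 deg, within 11.5 deg) (z of lid in the frame of pot between 0.098 and 0.1065 m and horizontal distance between lid and pot below 0.006 m and angle between lid's own z axis and vertical below 0.1 rad and angle between the x axis of lid and the x axis of pot, either way round between 0.585 and 0.985 rad and value of joint pot_ring between 0.4 and 1 rad), for 0.2 s.
At the end, for the whole second after the job is handed in: The fingers still grip the lid (over 1 N), which is seated in the pot's mouth (within 6 mm of centre, at most 4.5 mm above home, upright within 0.1 rad), turned clockwise 45 deg from the entry notches within 11.5 deg, at rest, and the nozzle cap is up (all of step 4 and contact force between the fingers and lid above 1 N and angular speed of lid below 0.15 rad/s and linear speed of lid below 0.02 m/s and value of joint nozzle_cap below 0.0015 m); the arm keeps its last pose, push and grip.
It fails at once if the lid is turned over the click towards locked (about 72 deg) (value of joint pot_ring above 1.15 rad).
It fails at once if a bystander (bottle, tape roll, marker or cup) is pushed more than 40 mm (distance of any of bottle_a, bottle_b, tape_green, tape_clear, marker, beaker from where it was at the start of the episode above 0.04 m).
It also fails if it takes over 54 s, if anything falls off the work surface, if the arm or the gripper's body presses on something with over 40 N, if the wrist force passes 120 N, or if a joint passes its speed limit or range.

## Working session

There is one attempt and no reset: what is moved stays moved. The work goes in short steps, Python scripts to look and compute and a tool call to move; the robot and the scene stay as the last step left them, time stands still between calls to the robot, and variables do not carry over. Pictures are saved under pics/ and viewed, at most 10 in all, crops included, and the job is handed in when it is done.

```bash
ls; mkdir -p pics; python3 - <<'E'
from rig import r, read_camera, camera_info
import cv2,numpy as np
s=r.observe();print(s['clock'],s['tool_pos'],s['eef_rot'],s['finger_gap'],r.hold_point_z)
for n in("scene","top","wrist"):
    c=camera_info(n);print(n,{k:np.round(v,4).tolist() if not isinstance(v,str) else v for k,v in c.items()})
a=[read_camera(n) for n in("scene","top")]
for n,i in zip(("scene","top"),a): cv2.imwrite(f"pics/{n}0.png",i[:,:,::-1])
E
```

```text
pics
rig.py
0.0 [ 0.15607107 -0.63018827  0.21750831] [-1.79856143e+02  3.73433293e-03  1.39130679e+01] 0.09299639602523999 0.0188
scene {'K': [[439.2851, 0.0, 261.592], [0.0, 439.2851, 192.7769], [0.0, 0.0, 1.0]], 'world_from_camera': [[-0.6325, -0.662, 0.4021, 1.1666], [0.7745, -0.5393, 0.3305, 0.4497], [-0.002, 0.5205, 0.8539, 1.3214], [0.0, 0.0, 0.0, 1.0]]}
top {'K': [[470.2431, 0.0, 255.6337], [0.0, 470.2431, 194.32], [0.0, 0.0, 1.0]], 'world_from_camera': [[0.0219, 0.9957, -0.0904, 0.507], [-0.9998, 0.0218, -0.0023, 0.0046], [-0.0003, 0.0904, 0.9959, 1.3581], [0.0, 0.0, 0.0, 1.0]]}
wrist {'K': [[268.3535, 0.0, 255.4846], [0.0, 268.3535, 190.0253], [0.0, 0.0, 1.0]], 'T_tool_cam': [[-0.0006, 0.9535, 0.3015, 0.0835], [1.0, 0.0003, 0.0009, -0.0005], [0.0008, 0.3015, -0.9535, -0.1664], [0.0, 0.0, 0.0, 1.0]]}
```

View pics/top0.png

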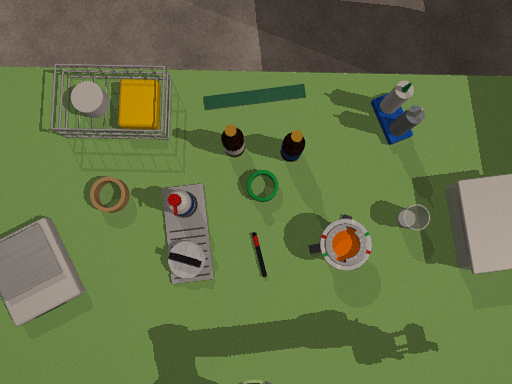

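View pics/scene0.png

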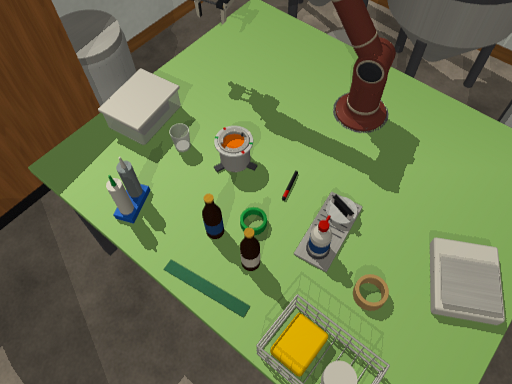

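The top view shows the station (lid about 186,260; red cap about 175,200) and the pot (about 346,244). The scene view shows the cap at about (324,224), the lid at (342,207) and the pot at (234,142). I'll enlarge those areas.

```bash
cat > h.py <<'E'
import numpy as np,cv2
from rig import r, read_camera, camera_info
def cam(n,s=None):
    c=camera_info(n);K=np.array(c["K"])
    if n=="wrist":
        from scipy.spatial.transform import Rotation as R
        T=np.eye(4);T[:3,:3]=R.from_euler('xyz',s['eef_rot'],degrees=True).as_matrix();T[:3,3]=s['tool_pos']
        return K,T@np.array(c["T_tool_cam"])
    return K,np.array(c["world_from_camera"])
def proj(C,P):
    K,T=C;p=np.linalg.inv(T)@np.r_[P,1];p=K@[p[0],-p[1],-p[2]];return p[:2]/p[2]
def ray(C,uv):
    K,T=C;d=np.linalg.inv(K)@[uv[0],uv[1],1];return T[:3,3],T[:3,:3]@[d[0],-d[1],-d[2]]
def onz(C,uv,z):
    o,d=ray(C,uv);return o+d*(z-o[2])/d[2]
def tri(L):
    A=np.zeros((3,3));b=np.zeros(3)
    for C,uv in L:
        o,d=ray(C,uv);d=d/np.linalg.norm(d);M=np.eye(3)-np.outer(d,d);A+=M;b+=M@o
    X=np.linalg.solve(A,b);return X,[np.round(proj(C,X)-uv,1) for C,uv in L]
E
python3 - <<'E'
import cv2,numpy as np
t=cv2.imread('pics/top0.png');s=cv2.imread('pics/scene0.png')
def c(i,x,y,w,h): return cv2.resize(i[y:y+h,x:x+w],(400,300),interpolation=cv2.INTER_CUBIC)
cv2.imwrite('pics/crop1.png',np.vstack([np.hstack([c(t,120,185,132,99),c(t,300,205,100,75)]),np.hstack([c(s,280,185,120,90),c(s,185,110,100,75)])]))
E
```

```text
(no output)
```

View pics/crop1.png

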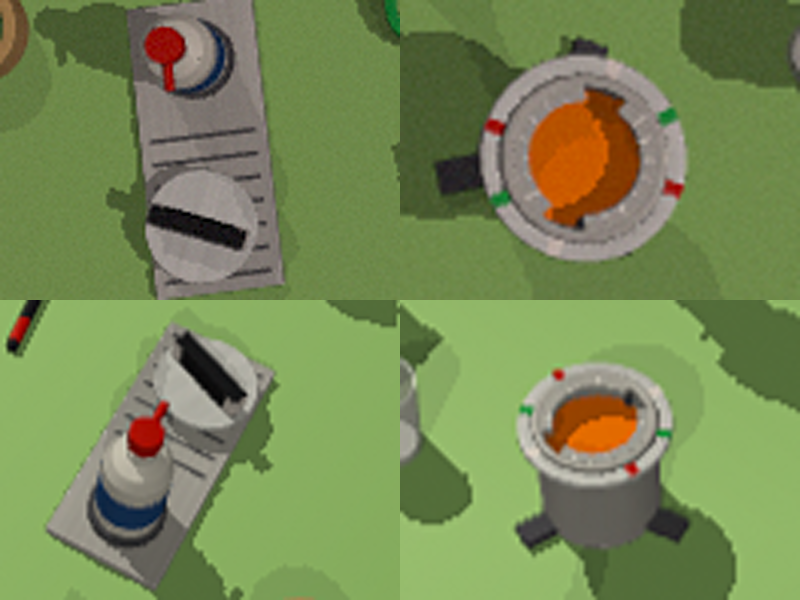

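```bash
python3 - <<'E'
from h import *
t,s=cam("top"),cam("scene");np.set_printoptions(precision=4,suppress=True)
T=lambda x,y:(120+x/3.03,185+y/3.03)
S=lambda x,y:(280+x/3.333,185+(y-300)/3.333)
TP=lambda x,y:(300+(x-400)/4,205+y/4)
print("cap",*tri([(t,T(164,44)),(s,S(145,431))]))
print("bar",*tri([(t,T(197,227)),(s,S(211,368))]))
print("pot",*tri([(t,TP(584,158)),(s,(233.75,140.4))]))
zc=.118
for n,a,b in(("white",(613,68),(555,247)),("green",(668,117),(500,201)),("red",(674,188),(494,127))):
    A,B=onz(t,TP(*a),zc),onz(t,TP(*b),zc);d=A-B;print(n,A,B,np.linalg.norm(d),np.degrees(np.arctan2(d[1],d[0])))
A,B=onz(t,T(150,216),.07),onz(t,T(246,240),.07);d=B-A;print("barang",np.linalg.norm(d),np.degrees(np.arctan2(d[1],d[0])))
print("capz",onz(t,T(164,44),.182),"barz",onz(t,T(197,227),.07),"potz",onz(t,TP(584,158),.118))
A,B=onz(t,T(128,11),.012),onz(t,T(158,298),.012);print("edge",A,B,np.degrees(np.arctan2(*(A-B)[1::-1])))
E
```

```text
cap [0.5962 0.2138 0.174 ] [array([-0.4,  0.2]), array([-0.4, -0. ])]
bar [0.439  0.1993 0.0561] [array([-0.6,  0.4]), array([-0.6, -0. ])]
pot [ 0.4914 -0.2327  0.1074] [array([-0.6,  0.4]), array([-0.5, -0.1])]
white [ 0.552  -0.2511  0.118 ] [ 0.4344 -0.2136  0.118 ] 0.12339591156005007 -17.684651480487975
green [ 0.5206 -0.2873  0.118 ] [ 0.4634 -0.1775  0.118 ] 0.12384815217667909 -62.501022850035426
red [ 0.4744 -0.2913  0.118 ] [ 0.5116 -0.1731  0.118 ] 0.12387345131418886 -107.47207656237035
barang 0.088942335962123 -102.61923180912957
capz [0.5962 0.2115 0.182 ] barz [0.4408 0.1955 0.07  ] potz [ 0.4926 -0.2323  0.118 ]
edge [0.6397 0.2768 0.012 ] [0.3714 0.2381 0.012 ] 8.209153125065694
```

The measured heights run about 10 mm low but agree otherwise, so I'll refine with the wrist camera. I'll pass the pot first.

Emit:
advance(motion={"tx":[0.031, 0.031, 0.031, 0.031, 0.031], "ty":[-0.023, -0.023, -0.023, -0.023, -0.023], "tz":[-0.006, -0.006, -0.006, -0.006, -0.006], "ax":[0, 0, 0, 0, 0], "ay":[0, 0, 0, 0, 0], "az":[0, 0, 0, 0, 0]})

```text
clock: 0.6
tool_pos: [0.2798, -0.4804, 0.2485]
eef_rot: [-179.9, 0.0, 13.9]
wrist_force: [0.5, 0.7, 1.0]
finger_gap: 0.0931
grip_force: 0.0
```

Emit:
advance(motion={"tx":[0.031, 0.031, 0.031, 0.031, 0], "ty":[-0.023, -0.023, -0.023, -0.023, 0], "tz":[-0.006, -0.006, -0.006, -0.006, 0], "ax":[0, 0, 0, 0, 0], "ay":[0, 0, 0, 0, 0], "az":[0, 0, 0, 0, 0]})

```text
clock: 1.1
tool_pos: [0.3824, -0.3571, 0.2733]
eef_rot: [-179.9, -0.3, 14.6]
wrist_force: [0.1, 0.2, 0.1]
finger_gap: 0.0931
grip_force: 0.0
```

```bash
cat > snap.py <<'E'
import sys,json
from h import *
n=sys.argv[1];s=r.observe();i=read_camera("wrist")
json.dump({k:np.array(s[k]).tolist() for k in("tool_pos","eef_rot")},open(n+".json","w"))
cv2.imwrite(f"pics/{n}.png",i[:,:,::-1])
E
python3 snap.py w1
```

Emit:
advance(motion={"tx":[0.027, 0.027, 0.027, 0.027, 0], "ty":[-0.034, -0.034, -0.034, -0.034, 0], "tz":[-0.002, -0.002, -0.002, -0.002, 0], "ax":[0, 0, 0, 0, 0], "ay":[0, 0, 0, 0, 0], "az":[0, 0, 0, 0, 0]})

```text
clock: 1.65
tool_pos: [0.4518, -0.199, 0.2807]
eef_rot: [-179.8, -0.1, 14.5]
wrist_force: [0.3, -0.0, 0.1]
finger_gap: 0.0933
grip_force: 0.0
```

Emit:
advance(motion={"tx":[0], "ty":[0], "tz":[0], "ax":[0], "ay":[0], "az":[0]})

```text
clock: 1.75
tool_pos: [0.449, -0.2054, 0.2803]
eef_rot: [180.0, 0.1, 13.9]
wrist_force: [0.2, 0.3, -1.1]
finger_gap: 0.0929
grip_force: 0.0
```

```bash
python3 snap.py w2
python3 - <<'E'
from h import *
import json
for n in("w1","w2"):
    C=cam("wrist",json.load(open(n+".json")));print(proj(C,[.4926,-.2323,.12]))
a=[cv2.imread(f"pics/{n}.png") for n in("w1","w2")]
cv2.imwrite("pics/w12.png",cv2.resize(np.hstack(a),(800,300)))
E
```

```text
[170.19294477  52.85229991]
[286.23699989 146.15289855]
```

View pics/w12.png

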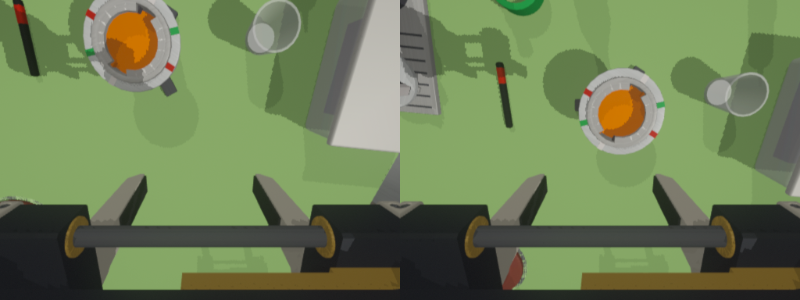

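Wrist views: the pot mouth is at about (167,52) px in w1 and (284,145) px in w2, in full-size pixels, with the green and red collar marks visible. I'll take the mark centroids by colour.

```bash
python3 - <<'E'
from h import *
import json
np.set_printoptions(precision=4,suppress=True)
def blobs(n,col,c,rad):
    i=cv2.imread(f"pics/{n}.png").astype(int);b,g,rr=[i[...,k] for k in range(3)]
    yy,xx=np.mgrid[:384,:512]
    near=((xx-c[0])**2+(yy-c[1])**2<rad**2)
    if col=="red": m=(rr>g*1.8)&(rr>b*1.8)&(rr>100)&(g<90)&(abs(g-b)<35)
    else: m=(g>rr*1.7)&(g>b*1.3)
    k,_,st,ce=cv2.connectedComponentsWithStats((m&near).astype(np.uint8))
    return [(st[j,4],ce[j]) for j in range(1,k) if st[j,4]>=4]
V={"w1":((167,52),62,cam("wrist",json.load(open("w1.json")))),"w2":((284,145),55,cam("wrist",json.load(open("w2.json")))),"top0":((345.8,244.2),28,cam("top"))}
M={}
for n,(c,rad,C) in V.items():
    for col in("red","green"):
        B=sorted(blobs(n,col,c,rad),key=lambda x:-x[0])[:2];print(n,col,[(int(a),p.round(1)) for a,p in B])
        for a,p in B:
            w=onz(C,p,.118)
            M.setdefault((col,int(w[0]>.4926)),[]).append((C,p))
for k,L in M.items():
    print(k,len(L),*tri(L[:2]));
    for C,p in L: print("   ",onz(C,p,.12))
E
```

```text
w1 red [(52, array([215.6,  84.4])), (49, array([117.8,  20. ]))]
w1 green [(84, array([222.5,  39.3])), (84, array([114.6,  66.3]))]
w2 red [(57, array([240.7, 118.5])), (47, array([323.9, 171.2]))]
w2 green [(57, array([333.1, 134. ])), (54, array([234.9, 156.7]))]
top0 red [(16, array([367.9, 251.8])), (14, array([323.1, 236.3]))]
top0 green [(13, array([366.5, 233.6])), (13, array([324.6, 254.4]))]
('red', 0) 3 [ 0.4738 -0.2864  0.1203] [array([ 0., -0.]), array([-0.,  0.])]
    [ 0.4738 -0.2863  0.12  ]
    [ 0.4739 -0.2865  0.12  ]
    [ 0.475  -0.2892  0.12  ]
('red', 1) 3 [ 0.5106 -0.1712  0.1138] [array([ 0., -0.]), array([-0.,  0.])]
    [ 0.5096 -0.1743  0.12  ]
    [ 0.5109 -0.1714  0.12  ]
    [ 0.5128 -0.1717  0.12  ]
('green', 1) 3 [ 0.52   -0.2836  0.1171] [array([ 0., -0.]), array([-0.,  0.])]
    [ 0.5195 -0.2841  0.12  ]
    [ 0.5201 -0.2827  0.12  ]
    [ 0.5222 -0.2857  0.12  ]
('green', 0) 3 [ 0.4643 -0.1745  0.1177] [array([ 0.1, -0.1]), array([-0.1,  0.1])]
    [ 0.4641 -0.1755  0.12  ]
    [ 0.4649 -0.1746  0.12  ]
    [ 0.4657 -0.1762  0.12  ]
```

Emit:
advance(motion={"tx":[0.0174, 0.0174, 0.0174, 0.0174, 0.0174], "ty":[-0.0406, -0.0406, -0.0406, -0.0406, -0.0406], "tz":[-0.002, -0.002, -0.002, -0.002, -0.002], "ax":[0, 0, 0, 0, 0], "ay":[0, 0, 0, 0, 0], "az":[0, 0, 0, 0, 0]}, finger_gap=0, clamp_n=5)

```text
clock: 2.3
tool_pos: [0.4852, 0.0114, 0.2905]
eef_rot: [179.9, 0.0, 13.6]
wrist_force: [0.7, -0.7, 0.1]
finger_gap: 0.0578
grip_force: 0.0
```

Emit:
advance(motion={"tx":[0.0174, 0.0174, 0, 0], "ty":[-0.0406, -0.0406, 0, 0], "tz":[-0.002, -0.002, 0, 0], "ax":[0, 0, 0, 0], "ay":[0, 0, 0, 0], "az":[0, 0, 0, 0]})

```text
clock: 2.7
tool_pos: [0.4997, 0.0984, 0.2942]
eef_rot: [179.9, 0.1, 13.8]
wrist_force: [0.1, -0.9, 0.3]
finger_gap: 0.0256
grip_force: 0.0
```

```bash
python3 snap.py w3
```

Emit:
advance(motion={"tx":[0, 0, 0, 0, 0], "ty":[0, 0, 0, 0, 0], "tz":[0, 0, 0, 0, 0], "ax":[0, 0, 0, 0, 0], "ay":[0, 0, 0, 0, 0], "az":[-8.5, -8.5, -8.5, -8.5, -8.5]})

```text
clock: 3.25
tool_pos: [0.4996, 0.0963, 0.2944]
eef_rot: [180.0, 0.1, 56.4]
wrist_force: [0.2, 0.1, -0.3]
finger_gap: 0.0005
grip_force: 0.0
```

Emit:
advance(motion={"tx":[0, 0, 0, 0, 0], "ty":[0, 0, 0, 0, 0], "tz":[0, 0, 0, 0, 0], "ax":[0, 0, 0, 0, 0], "ay":[0, 0, 0, 0, 0], "az":[-8.5, -8.5, -4, 0, 0]})

```text
clock: 3.75
tool_pos: [0.4996, 0.0977, 0.2945]
eef_rot: [-180.0, 0.1, 77.1]
wrist_force: [-0.6, 0.1, 0.3]
finger_gap: 0.0001
grip_force: 0.0
```

```bash
python3 snap.py w4
python3 - <<'E'
import cv2,numpy as np
a=[cv2.imread(f"pics/{n}.png")for n in("w3","w4")]
cv2.imwrite("pics/w34.png",cv2.resize(np.hstack(a),(800,300)))
E
```

```text
(no output)
```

View pics/w34.png

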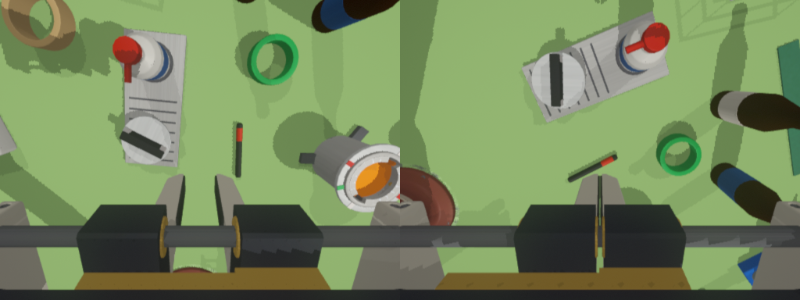

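```bash
python3 - <<'E'
import cv2,numpy as np
a,b=[cv2.imread(f"pics/{n}.png")for n in("w3","w4")]
c=lambda i,x,y:cv2.resize(i[y:y+75,x:x+100],(400,300),interpolation=cv2.INTER_CUBIC)
cv2.imwrite("pics/crop2.png",np.vstack([np.hstack([c(a,120,30),c(b,280,20)]),np.hstack([c(a,140,140),c(b,150,65)])]))
E
```

```text
(no output)
```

View pics/crop2.png

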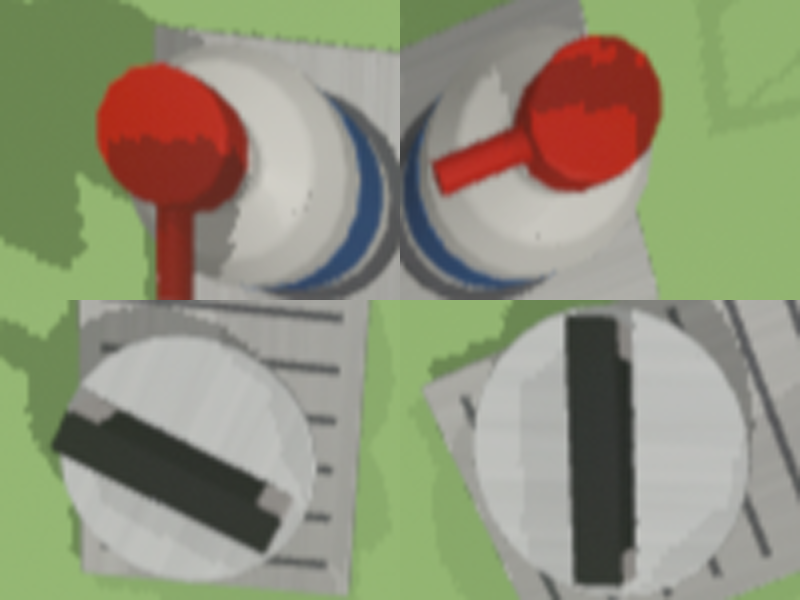

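Cap top face at (160.5,62.5) in w3 and (329.3,45.3) in w4. Bar top centre at (182,184.5) in w3 and (198.5,102.5) in w4.

```bash
python3 - <<'E'
from h import *
import json
np.set_printoptions(precision=4,suppress=True)
a,b=[cam("wrist",json.load(open(n+".json"))) for n in("w3","w4")]
print("cap",*tri([(a,(160.5,62.5)),(b,(329.2,45.3))]),onz(a,(160.5,62.5),.182),onz(b,(329.2,45.3),.182))
print("bar",*tri([(a,(182,184.5)),(b,(198.5,102.5))]),onz(a,(182,184.5),.07),onz(b,(198.5,102.5),.07))
B=lambda x,y:(150+(x-400)/4,65+(y-300)/4)
A=lambda x,y:(140+x/4,140+(y-300)/4)
for C,p,q in((b,B(566,316),B(575,584)),(b,B(615,316),B(622,584)),(a,A(265,552),A(52,445))):
    P,Q=onz(C,p,.07),onz(C,q,.07);d=Q-P;print(np.linalg.norm(d),np.degrees(np.arctan2(d[1],d[0])))
E
```

```text
cap [0.5977 0.2177 0.1767] [array([0.2, 0.2]), array([ 0.2, -0.2])] [0.5976 0.2161 0.182 ] [0.596  0.2169 0.182 ]
bar [0.4391 0.2026 0.0581] [array([0.2, 0.3]), array([ 0.2, -0.3])] [0.4437 0.2005 0.07  ] [0.4411 0.2016 0.07  ]
0.08838569828992841 -104.9761390536879
0.08836590515059853 -104.65311359278938
0.08860524830647505 74.89811311091049
```

Emit:
advance(motion={"tx":[0.0344, 0.0344, 0.0344, 0.0344, 0], "ty":[0.0171, 0.0171, 0.0171, 0.0171, 0], "tz":[0.015, 0.015, 0.015, 0.02, 0.015], "ax":[0, 0, 0, 0, 0], "ay":[0, 0, 0, 0, 0], "az":[0, 0, 0, 0, 0]})

```text
clock: 4.3
tool_pos: [0.5971, 0.2243, 0.2124]
eef_rot: [-179.9, -0.2, 77.6]
wrist_force: [-0.8, -0.3, 0.1]
finger_gap: 0.0003
grip_force: 0.0
```

Emit:
advance(motion={"tx":[0, 0, 0], "ty":[0, 0, 0], "tz":[0.008, 0, 0], "ax":[0, 0, 0], "ay":[0, 0, 0], "az":[0, 0, 0]})

```text
clock: 4.6
tool_pos: [0.5965, 0.2186, 0.2076]
eef_rot: [179.9, 0.0, 77.3]
wrist_force: [0.1, -0.3, -0.3]
finger_gap: 0.0001
grip_force: 0.0
```

Emit:
advance(motion={"tx":[-0.0015, 0, 0, 0], "ty":[0, 0, 0, 0], "tz":[0.012, 0.008, 0.004, 0], "ax":[0, 0, 0, 0], "ay":[0, 0, 0, 0], "az":[0, 0, 0, 0]})

```text
clock: 5.0
tool_pos: [0.5953, 0.2172, 0.1822]
eef_rot: [-179.9, 0.1, 77.4]
wrist_force: [-1.2, -1.9, 2.6]
finger_gap: 0.0006
grip_force: 1.0
```

Emit:
advance(motion={"tx":[0, 0, 0, 0, 0], "ty":[0, 0, 0, 0, 0], "tz":[0.003, 0.003, 0.003, 0, 0], "ax":[0, 0, 0, 0, 0], "ay":[0, 0, 0, 0, 0], "az":[0, 0, 0, 0, 0]})

```text
clock: 5.5
tool_pos: [0.5959, 0.2178, 0.1745]
eef_rot: [180.0, 0.0, 77.4]
wrist_force: [-1.4, -2.0, 5.4]
finger_gap: 0.0002
grip_force: 2.9
```

Emit:
advance(motion={"tx":[0, 0, 0, 0], "ty":[0, 0, 0, 0], "tz":[0.003, 0.002, 0, 0], "ax":[0, 0, 0, 0], "ay":[0, 0, 0, 0], "az":[0, 0, 0, 0]})

```text
clock: 5.9
tool_pos: [0.596, 0.218, 0.1741]
eef_rot: [179.8, 0.0, 77.4]
wrist_force: [-8.0, -5.4, 23.7]
finger_gap: 0.0002
grip_force: 11.9
```

Emit:
advance(motion={"tx":[0, 0, 0, -0.0125, -0.0125], "ty":[0, 0, 0, -0.0366, -0.0366], "tz":[-0.02, -0.03, -0.02, 0, 0], "ax":[0, 0, 0, 0, 0], "ay":[0, 0, 0, 0, 0], "az":[0, 0, 0, 0, 0]}, finger_gap=0.06, clamp_n=10)

```text
clock: 6.4
tool_pos: [0.5189, 0.2106, 0.2387]
eef_rot: [179.9, -0.2, 77.4]
wrist_force: [-0.8, 0.8, -0.3]
finger_gap: 0.0359
grip_force: 0.0
```

Emit:
advance(motion={"tx":[-0.0125, -0.0125, 0, 0], "ty":[-0.0366, -0.0366, 0, 0], "tz":[0, 0, 0, 0], "ax":[0, 0, 0, 0], "ay":[0, 0, 0, 0], "az":[0, 2.2, 0, 0]})

```text
clock: 6.8
tool_pos: [0.4421, 0.2018, 0.239]
eef_rot: [179.9, -0.1, 75.3]
wrist_force: [0.4, -0.4, -0.1]
finger_gap: 0.0599
grip_force: 0.0
```

```bash
python3 snap.py w5 && python3 - <<'E'
from h import *
import json
C=cam("wrist",json.load(open("w5.json")));p=proj(C,[.4422,.201,.07]);print(p)
i=cv2.imread("pics/w5.png");x,y=int(p[0])-80,int(p[1])-60;x=max(x,0);y=max(min(y,264),0);print(x,y)
cv2.imwrite("pics/crop3.png",cv2.resize(i[y:y+120,x:x+160],(640,480),interpolation=cv2.INTER_CUBIC))
E
```

```text
[256.57179508 174.96069649]
176 114
```

View pics/crop3.png

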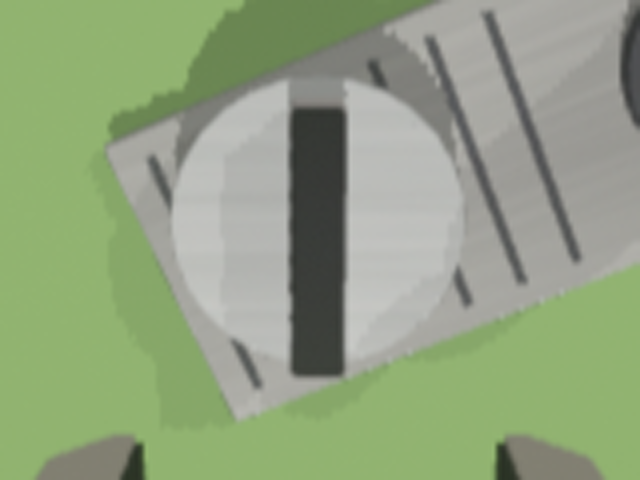

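Bar is upright at (255.5,174.5) px against (256.6,175) predicted, so it is aligned with the fingers. Descending.

Emit:
advance(motion={"tx":[0, 0, 0, 0, 0], "ty":[0, 0, 0, 0, 0], "tz":[0.04, 0.04, 0.04, 0.03, 0.02], "ax":[0, 0, 0, 0, 0], "ay":[0, 0, 0, 0, 0], "az":[0, 0, 0, 0, 0]})

```text
clock: 7.35
tool_pos: [0.4429, 0.2012, 0.0659]
eef_rot: [-179.9, 0.0, 75.1]
wrist_force: [-0.1, -0.2, 0.3]
finger_gap: 0.0597
grip_force: 0.0
```

Emit:
advance(motion={"tx":[0, 0, 0, 0], "ty":[0, 0, 0, 0], "tz":[0.012, 0.012, 0, 0], "ax":[0, 0, 0, 0], "ay":[0, 0, 0, 0], "az":[0, 0, 0, 0]})

```text
clock: 7.75
tool_pos: [0.4427, 0.2017, 0.045]
eef_rot: [179.9, -0.1, 75.2]
wrist_force: [-0.2, -0.6, -0.1]
finger_gap: 0.0605
grip_force: 0.0
```

Emit:
advance(motion={"tx":[0, 0, 0, 0, 0], "ty":[0, 0, 0, 0, 0], "tz":[0, 0, 0, 0, 0], "ax":[0, 0, 0, 0, 0], "ay":[0, 0, 0, 0, 0], "az":[0, 0, 0, 0, 0]}, finger_gap=0.005, clamp_n=25)

```text
clock: 8.25
tool_pos: [0.4421, 0.2013, 0.0449]
eef_rot: [180.0, -0.0, 75.2]
wrist_force: [0.6, -0.3, 0.4]
finger_gap: 0.0244
grip_force: 0.0
```

Emit:
advance(motion={"tx":[0, 0, 0, 0, 0], "ty":[0, 0, 0, 0, 0], "tz":[-0.02, -0.03, -0.04, -0.04, -0.04], "ax":[0, 0, 0, 0, 0], "ay":[0, 0, 0, 0, 0], "az":[0, 0, 0, 0, 0]})

```text
clock: 8.75
tool_pos: [0.4412, 0.2007, 0.2158]
eef_rot: [-179.9, 0.1, 75.2]
wrist_force: [0.9, -0.3, -2.5]
finger_gap: 0.0179
grip_force: 25.0
```

Emit:
advance(motion={"tx":[0, 0], "ty":[0, 0], "tz":[-0.03, 0], "ax":[0, 0], "ay":[0, 0], "az":[0, 0]})

```text
clock: 8.95
tool_pos: [0.4439, 0.2027, 0.2485]
eef_rot: [179.6, -0.3, 75.2]
wrist_force: [0.0, 0.3, -1.1]
finger_gap: 0.0178
grip_force: 25.0
```

```bash
python3 snap.py w6; python3 - <<'E'
from h import *
K,T=np.array(camera_info("wrist")["K"]),np.array(camera_info("wrist")["T_tool_cam"])
for e in(0,.005,.01,.015):
    h=-.0255+e  # bar top in tool z (negative=above the tip)
    print(e,[proj((K,T),p).round(1).tolist() for p in([.045,.009,h],[.045,-.009,h],[-.045,0,h],[.052,0,h+.032],[0,.052,h+.032],[0,-.052,h+.032])])
i=cv2.imread("pics/w6.png");cv2.imwrite("pics/crop4.png",cv2.resize(i[130:355,105:405],(800,600),interpolation=cv2.INTER_CUBIC))
E
```

```text
0 [[274.0, 181.3], [241.0, 181.3], [257.3, 315.6], [257.2, 157.7], [330.5, 230.3], [183.8, 230.3]]
0.005 [[273.5, 178.9], [241.5, 178.9], [257.2, 309.9], [257.2, 156.3], [328.6, 227.2], [185.6, 227.2]]
0.01 [[272.9, 176.6], [241.9, 176.6], [257.2, 304.6], [257.2, 155.0], [326.9, 224.3], [187.3, 224.3]]
0.015 [[272.4, 174.5], [242.3, 174.5], [257.2, 299.5], [257.1, 153.7], [325.2, 221.5], [188.9, 221.5]]
```

View pics/crop4.png

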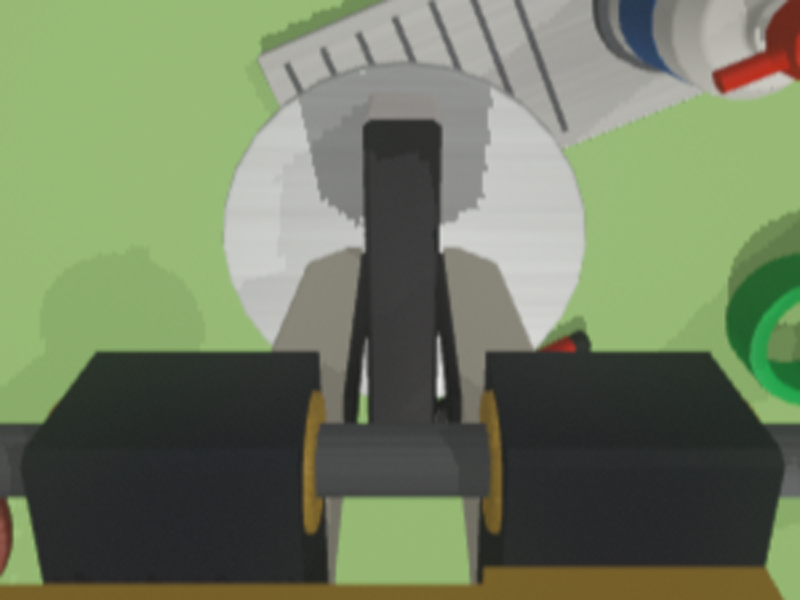

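Grip check: the flange is 135 px wide and the bar end is at row 175, so the lid hangs about 15 mm low in the fingers because they closed late. That still carries. I'll regrip deeper once the lid sits in the notches.

Emit:
advance(motion={"tx":[-0.037, -0.037, -0.037, -0.037, -0.037], "ty":[0.0144, 0.0144, 0.0144, 0.0144, 0.0144], "tz":[0, 0, 0, 0, 0], "ax":[0, 0, 0, 0, 0], "ay":[0, 0, 0, 0, 0], "az":[0, 0, 0, 0, 0]}, finger_gap=0.005, clamp_n=40)

```text
clock: 9.5
tool_pos: [0.4627, 0.0021, 0.2425]
eef_rot: [-179.7, 0.1, 75.2]
wrist_force: [0.2, 0.3, -2.2]
finger_gap: 0.0175
grip_force: 40.0
```

Emit:
advance(motion={"tx":[-0.037, -0.037, -0.037, -0.037, -0.037], "ty":[0.0144, 0.0144, 0.0144, 0.0144, 0.0144], "tz":[0, 0, 0, 0, 0], "ax":[0, 0, 0, 0, 0], "ay":[0, 0, 0, 0, 0], "az":[0, 0, 0, 0, 0]})

```text
clock: 10.0
tool_pos: [0.4851, -0.1946, 0.2422]
eef_rot: [-179.7, -0.0, 75.2]
wrist_force: [0.7, 0.5, -2.0]
finger_gap: 0.0174
grip_force: 40.0
```

Emit:
advance(motion={"tx":[-0.035, 0, 0, 0, 0], "ty":[0.0144, 0, 0, 0, 0], "tz":[0, 0, 0, 0, 0], "ax":[0, 0, 0, 0, 0], "ay":[0, 0, 0, 0, 0], "az":[0, -8.5, -8.5, -8.5, -8.5]})

```text
clock: 10.5
tool_pos: [0.4901, -0.2304, 0.2419]
eef_rot: [-179.8, -0.2, 109.6]
wrist_force: [0.6, -0.7, -2.2]
finger_gap: 0.0179
grip_force: 40.0
```

Emit:
advance(motion={"tx":[0, 0, 0, 0, 0], "ty":[0, 0, 0, 0, 0], "tz":[0, 0, 0, 0, 0], "ax":[0, 0, 0, 0, 0], "ay":[0, 0, 0, 0, 0], "az":[-8.5, -8.5, -8.5, -8.5, -8.5]})

```text
clock: 11.0
tool_pos: [0.4901, -0.2305, 0.242]
eef_rot: [-180.0, -0.3, 152.1]
wrist_force: [0.8, 0.7, -2.5]
finger_gap: 0.0179
grip_force: 40.0
```

Emit:
advance(motion={"tx":[0, 0, 0, 0], "ty":[0, 0, 0, 0], "tz":[0, 0, 0, 0], "ax":[0, 0, 0, 0], "ay":[0, 0, 0, 0], "az":[-8.5, -2, 0, 0]})

```text
clock: 11.4
tool_pos: [0.4913, -0.2306, 0.2438]
eef_rot: [180.0, -0.1, 162.1]
wrist_force: [0.3, 0.7, -1.8]
finger_gap: 0.0173
grip_force: 40.0
```

Emit:
advance(motion={"tx":[-0.0007, 0, 0, 0, 0], "ty":[0.0017, 0, 0, 0, 0], "tz":[0.02, 0.02, 0.02, 0.01, 0], "ax":[0, 0, 0, 0, 0], "ay":[0, 0, 0, 0, 0], "az":[0, 0, 0, 0, 0]})

```text
clock: 11.9
tool_pos: [0.492, -0.2292, 0.1734]
eef_rot: [180.0, -0.2, 162.2]
wrist_force: [0.5, 0.5, -2.4]
finger_gap: 0.0177
grip_force: 40.0
```

Emit:
advance(motion={"tx":[0, 0, 0, 0], "ty":[0, 0, 0, 0], "tz":[0.004, 0.004, 0.003, 0], "ax":[0, 0, 0, 0], "ay":[0, 0, 0, 0], "az":[0, 0, 0, 0]})

```text
clock: 12.3
tool_pos: [0.4928, -0.2294, 0.1636]
eef_rot: [-180.0, -0.0, 162.2]
wrist_force: [-0.5, -0.2, -2.4]
finger_gap: 0.0174
grip_force: 40.0
```

Emit:
advance(motion={"tx":[0, 0, 0, 0], "ty":[0, 0, 0, 0], "tz":[0.004, 0.003, 0.003, 0], "ax":[0, 0, 0, 0], "ay":[0, 0, 0, 0], "az":[0, 0, 0, 0]})

```text
clock: 12.7
tool_pos: [0.4926, -0.2293, 0.1531]
eef_rot: [180.0, -0.1, 162.2]
wrist_force: [0.0, -0.7, -2.4]
finger_gap: 0.0176
grip_force: 40.0
```

Emit:
advance(motion={"tx":[0, 0, 0], "ty":[0, 0, 0], "tz":[0.003, 0.002, 0], "ax":[0, 0, 0], "ay":[0, 0, 0], "az":[0, 0, 0]})

```text
clock: 13.0
tool_pos: [0.4933, -0.2291, 0.1495]
eef_rot: [-180.0, 0.0, 162.2]
wrist_force: [-0.7, 0.2, 2.3]
finger_gap: 0.0174
grip_force: 40.0
```

Contact came at exactly the predicted home height. Now regripping 13 mm deeper.

Emit:
advance(motion={"tx":[0, 0, 0, 0], "ty":[0, 0, 0, 0], "tz":[0, 0, 0, 0], "ax":[0, 0, 0, 0], "ay":[0, 0, 0, 0], "az":[0, 0, 0, 0]}, finger_gap=0.04, clamp_n=40)

```text
clock: 13.4
tool_pos: [0.493, -0.2294, 0.1486]
eef_rot: [180.0, 0.0, 162.2]
wrist_force: [-0.0, 1.2, 0.3]
finger_gap: 0.0393
grip_force: 0.0
```

Emit:
advance(motion={"tx":[0, 0, 0, 0], "ty":[0, 0, 0, 0], "tz":[0.006, 0.006, 0, 0], "ax":[0, 0, 0, 0], "ay":[0, 0, 0, 0], "az":[0, 0, 0, 0]})

```text
clock: 13.8
tool_pos: [0.4928, -0.2292, 0.1363]
eef_rot: [180.0, -0.0, 162.2]
wrist_force: [-0.6, 0.6, 0.3]
finger_gap: 0.0403
grip_force: 0.0
```

Emit:
advance(motion={"tx":[0, 0, 0, 0, 0], "ty":[0, 0, 0, 0, 0], "tz":[0, 0, 0, 0, 0], "ax":[0, 0, 0, 0, 0], "ay":[0, 0, 0, 0, 0], "az":[0, 0, 0, 0, 0]}, finger_gap=0.005, clamp_n=40)

```text
clock: 14.3
tool_pos: [0.4931, -0.2293, 0.1368]
eef_rot: [180.0, 0.0, 162.2]
wrist_force: [-0.5, 0.3, 1.4]
finger_gap: 0.0176
grip_force: 40.0
```

Emit:
advance(motion={"tx":[0, 0], "ty":[0, 0], "tz":[0, 0], "ax":[0, 0], "ay":[0, 0], "az":[0, 0]})

```text
clock: 14.5
tool_pos: [0.4931, -0.2293, 0.1368]
eef_rot: [180.0, 0.0, 162.2]
wrist_force: [-0.3, 0.1, 1.5]
finger_gap: 0.0179
grip_force: 40.0
```

Now twist clockwise (yaw decreases, so rz is positive): 45° in all, checking part way.

Emit:
advance(motion={"tx":[0, 0, 0, 0, 0], "ty":[0, 0, 0, 0, 0], "tz":[0, 0, 0, 0, 0], "ax":[0, 0, 0, 0, 0], "ay":[0, 0, 0, 0, 0], "az":[5, 5, 5, 5, 0]})

```text
clock: 15.0
tool_pos: [0.4931, -0.2294, 0.1368]
eef_rot: [-180.0, 0.0, 142.2]
wrist_force: [0.4, 0.2, 1.5]
finger_gap: 0.0177
grip_force: 40.0
```

```bash
python3 -c "
from rig import r, read_camera, camera_info;print(r.observe()['moment'])"
```

```text
[ 0.01690969 -0.22657916 -0.00041816]
```

Emit:
advance(motion={"tx":[0, 0, 0, 0, 0], "ty":[0, 0, 0, 0, 0], "tz":[0, 0, 0, 0, 0], "ax":[0, 0, 0, 0, 0], "ay":[0, 0, 0, 0, 0], "az":[5, 5, 5, 5, 5]})

```text
clock: 15.5
tool_pos: [0.4932, -0.2293, 0.1368]
eef_rot: [180.0, 0.0, 117.2]
wrist_force: [-0.5, 0.7, 0.4]
finger_gap: 0.0178
grip_force: 40.0
```

Emit:
advance(motion={"tx":[0, 0, 0, 0], "ty":[0, 0, 0, 0], "tz":[0, 0, 0, 0], "ax":[0, 0, 0, 0], "ay":[0, 0, 0, 0], "az":[0, 0, 0, 0]})

```text
clock: 15.9
tool_pos: [0.4932, -0.2293, 0.1368]
eef_rot: [180.0, 0.0, 117.3]
wrist_force: [0.0, 0.9, 1.8]
finger_gap: 0.0177
grip_force: 40.0
```

```bash
python3 snap.py w7; python3 - <<'E'
from h import *
print(r.observe()['moment']);i=read_camera("top")[:,:,::-1];j=read_camera("scene")[:,:,::-1];w=cv2.imread("pics/w7.png")
cv2.imwrite("pics/crop5.png",np.hstack([cv2.resize(w,(400,300)),cv2.resize(j[105:180,185:285],(400,300),interpolation=cv2.INTER_CUBIC)]))
cv2.imwrite("pics/top1.png",i)
E
```

```text
[-0.01223848 -0.18717902  0.10570855]
```

View pics/crop5.png

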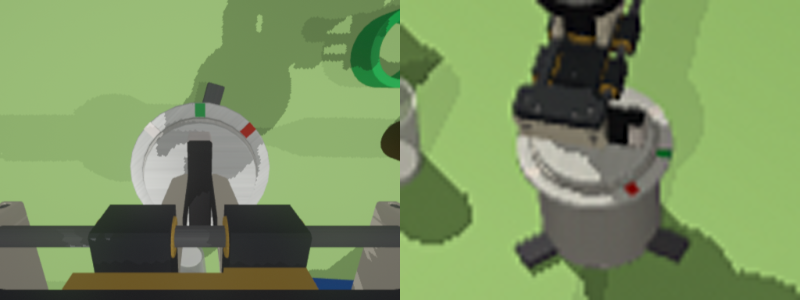

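The wrist view shows the bar (200,145) pointing at the green mark (200,108). The flange is seated, and the 0.106 N m moment matches the ring spring. Handing in.

```bash
python3 -c "
from rig import r, read_camera, camera_info;print(r.hand_in())"
```

```text
the job is handed in; nothing more can be done
None
```

The job is handed in at about 16 s on the clock: nozzle pressed fully down and released, lid seated through the notches (after one regrip there) and turned clockwise 45° to the green marks, held there at 40 N grip; the verdict was not shown, and I took no last picture of the nozzle cap or the bystanders.

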